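# Load the model vise and index its jaw one slot

## Robot

A 6-joint arm with a two-finger parallel gripper is mounted at the origin on a cart in front of the work surface, level with it; the furniture and walls round the work are solid. World frame = base frame: x ahead of the robot, y to its left, z up, the work surface at z = 0. Lengths are in m, angles in rad, forces in N, time in s.
With the tool pointing down it reaches from about 0.35 to 0.85 m from the base axis. Payload 8.1 kg.
Tool frame: the origin (TCP) lies midway between the tips of the shut fingers; the grasp point (between the pads) lies robot.grip_depth behind it (robot.grip_depth is the distance from the TCP to the grasp point, in m); z points along the fingers, y is the line along which they close (so a half turn about z gives the same grasp; the last joint's range is limited). The gripper opens to 93 mm and grips with 3 to 60 N. Pads are 15 mm wide; open, the fingers measure 128 mm over their backs; the gripper's body (75 mm by 188 mm) begins 65 mm behind the grasp point.
Start: joints at [1.116, 0.13, 1.488, -0, 1.523, -0.085], TCP at [0.217, 0.559, 0.186] pointing down, gripper open.
Joint ranges: [-2.96, 2.96], [-0.89, 2.26], [0.02, 2.5], [-1.34, 4.48], [0, 2.73], [-2.66, 2.66]. Speed limits (rad/s): [2.39, 2.39, 2.79, 3.14, 3.14, 3.14].

## Interface

Orientations are given as a rotation vector (axis times angle).
In Python, from plant import robot gives the robot as it stands.
- The arm moves only by the tool carry_out, never from a script. Its argument "rows" is a list of rows, each a list of 6 numbers: the shift along the tool's x, y, z in m, then the turn, a rotation vector about the tool's x, y, z in degrees. A call has 1 to 12 rows; each row is the pose to reach, as a shift and turn from the pose commanded when the call began, along the tool's axes at that moment; what a row does not reach only later rows make up. A row lasts 1/8 s, in which the tool goes at most 62.5 mm and 10.7 degrees, less where a joint would pass 70% of its speed; a pose out of reach is approached as far as the arm can. A call with a gripper value outside its range is refused whole. "jaw" is the closure in counts, from 0 (fully open) to 255 (shut), set as the call begins (left out, the last holds). The fingers move at their own pace and stop on an object; "force" is the grip in N (left out, the last holds). Time passes only in rows, so rows that repeat a pose let the fingers close. It gives the time, the measured TCP pose, the force, the opening and the grip force at its end, in the units of the state.
- robot.read_state(): the state, without advancing time (a new reading comes with each control period).
- robot.read_camera(name): name is "scene" or "top" or "wrist"; returns the picture (420x560x3 uint8, red, green, blue); there is no depth.
- robot.camera_model(name): a dict with "fx", "fy", "cx", "cy" (pixels), "R" (3x3) and "t" (3): a world point X has camera coordinates R X + t; the wrist camera has in their place "mount" (4x4, takes a point from camera to tool coordinates, whose origin is the TCP and whose axes are the flange's). Camera axes: x right, y down, z forward; pixel columns grow to the right and rows downward; lengths in m; the calibration is good to about 2 mm. A picture is of the moment at which its call begins: read the wrist's pose just before it. camera_model takes no time and is no camera call.
- robot.close_job(): hands the job in; it is judged then, once.
Trained networks look in the newest picture that a camera, given by its name, has taken for a name from the list of things; names that differ only in an ending like _2 or _b are one class to them, and where a whole thing is asked for, a point or a joint stands for the part that bears it (a point fixed in the world has none). Each returns a list of dicts, best first, with "conf" (0 to 1); they miss things now and then, are a little off and sometimes report something else, mostly with a low value. They report only what shows in the picture. A call takes as long as a camera call. They do not tell look-alikes from the thing itself.
- robot.outline_of(camera, target): "pixels" (420x560 bool, what is visible of it) and "pixel" ([column, row] in pixels, amid what is visible of it).
The state is a dict: "t": time; "q": joint angles; "dq": joint speeds; "joint_torque": joint torques, N m; "tool_pos": TCP position; "orientation": TCP orientation; "force": force on the tool from outside, world axes, zero at the start; "wrist_torque": the same for the moment, N m; "opening": finger opening in m; "gripper_force": force on a finger pad.
Only numpy, scipy, OpenCV 4.12 (cv2) and the standard library are available. Lean on these libraries where they do the work, as an engineer would, in place of code of your own. Each camera call takes 0.05 s, during which the arm holds its last target. There are 200 camera calls.

## Task

Take the stone model that stands by itself on the worktop, to the left or right of the model vise, and set it down, teeth up, flat on the vise's bed, centred across it, between the two jaws, with its left and right sides towards the jaws. Then pull up the knob of the sliding jaw's lock plunger, slide the jaw one slot of the ladder closer to the model, and press the knob right down on its seat so that the pin is fully home in that slot. Finish while still holding the knob down like this, so that I can tighten the clamp screw without the pin riding up; leave the cup, brush, caliper and dropper bottle where they are.

Things in the scene. Friction and masses are not known exactly. Their poses are not given: they have to be found in the camera images.
- vise: Model vise, fixed to the worktop: base plate 92 x 250 x 8 mm; on it a bed of two steel ways, top at z = 30 mm, 46 mm wide in all (x -23 to 23 mm), so a model overhangs it and can be gripped beside it. Between the ways a ladder bar: rungs with a slot every 15 mm, rung tops at z = 24 mm. Origin: centre of the underside; y along the bed from sliding jaw (-y end) to fixed jaw (+y end), z up.
- vise_seat (a point): Point on top of the bed, on its middle line (vise frame 0, 34, 30 mm), where the middle of the model's underside belongs: 40 mm from the fixed jaw's pad, so that 3 mm stay free on either side of the model when the jaw is one slot closer. Axes as the vise's.
- fixed_pad (a point): Centre of the face of the fixed jaw's rubber pad (vise frame 0, 74, 42 mm). The jaw behind it is 66 mm wide, top at z = 54 mm, y 86 to 108 mm; behind that the clamp screw with its tommy bar reaches to y = 145 mm.
- jaw_pad (a point): Centre of the face of the sliding jaw's rubber pad: vise frame y = -21 mm at the start (95 mm free between the pads), -6 mm one slot closer (80 mm free); z = 42 mm. The jaw is 66 mm wide, top at z = 53 mm; behind it (-y) a saddle 60 mm wide, top at z = 43 mm, to 73 mm behind the face, carries the plunger.
- jaw (a joint): Travel of the sliding jaw along the vise's +y, towards the fixed jaw, in m: 0 in the slot where it stands at the start, 0.015 in the next slot closer to the model. About 2.5 N of friction once the pin is clear; locked by the pin otherwise (about 1 mm of play).
- plunger (a joint): Height of the plunger above its seat in m. 0: knob on its seat, pin fully home, 10 mm deep in the slot. Let go in a slot, spring and dust washer hold it about 3 mm up. The round-nosed pin is clear of the ladder from 0.010 (over a rung it rests there); upper stop 0.016. Pulling to 0.013 takes about 8 N, pressing it onto the seat 3 N.
- knob: Black upright pull knob of the plunger on the sliding jaw's saddle, 26 mm across, 20 mm high, on a steel neck 21 mm across and 15 mm high. Origin: centre of its underside; moves with plunger and jaw. Underside at z = 58 mm when on its seat, about 61 mm when let go in a slot; vise frame x = 0, y = -66 mm at the start, -51 mm one slot closer.
- model: Stone dental model (plaster base, teeth on top), loose, 0.05 to 0.1 kg, 60 mm (x, heel to front) by 74 mm (y, left to right side) by 28 mm high; the only one beside the vise, on the worktop at its left or its right. Origin: centre of its underside, z up. Can be gripped across its 60 mm, fingers closing along x.
- white_cup: White cup, 74 mm across, 50 mm high, on the other side of the vise from the model; bystander. Origin: centre of the underside.
- nail_brush: Nail brush, 38 x 85 x 30 mm, behind the vise; bystander. Origin: centre of the underside.
- caliper: Small vernier caliper lying flat, 42 x 115 x 8 mm, behind the vise; bystander. Origin: centre of the underside.
- dropper_bottle: Dropper bottle, 30 mm across, 85 mm high, behind the vise; bystander. Origin: centre of the underside.
Things that resemble listed ones, but are neither listed nor needed, are in the scene too. What is shaped like the model but yellow is not meant.

How it is judged:
By the outcome, as a careful person would: the job done as asked, in the order asked, and still so for the second after the job is handed in, while the arm keeps its last pose, push and grip.
It also fails if it takes over 48 s, if anything falls off the work surface, if the arm or the gripper's body presses on something with over 40 N, if the wrist force passes 120 N, or if a joint passes its speed limit or range.

## Working session

There is one attempt and no reset: what is moved stays moved. The work goes in short steps, Python scripts to look and compute and a tool call to move; the robot and the scene stay as the last step left them, time stands still between calls to the robot, and variables do not carry over. Pictures are saved under pics/ and viewed, at most 12 in all, crops included, and the job is handed in when it is done.

Besides the shell and the picture viewer there is one more tool, called as name([rows], argument=value, ...), one row to a line, values as JSON. carry_out: Moves the arm, as the interface text tells. Its arguments: {"type":"object","properties":{"rows":{"type":"array"},"jaw":{"type":"number"},"force":{"type":"number"}},"required":["rows"]}

```bash
ls; mkdir -p pics; python3 - <<'E'
from plant import robot
import cv2,numpy as np
for n in ("scene","top"):
    im=robot.read_camera(n); cv2.imwrite(f"pics/{n}0.png",im[:,:,::-1])
    m=robot.camera_model(n); print(n,m)
    for t in ("model","vise","knob","white_cup"):
        for d in robot.outline_of(n,t)[:4]:
            print(t,round(d["conf"],2),np.round(d["pixel"]),d["pixels"].sum())
print(robot.grip_depth,robot.camera_model("wrist")); print(robot.read_state())
E
```

```text
pics
scene {'fx': 388.9500414185426, 'fy': 388.9500414185426, 'cx': 273.2204880330524, 'cy': 206.99387914498394, 'R': array([[ 0.37634993, -0.92626191,  0.0199903 ],
       [-0.66860301, -0.28647031, -0.68622502],
       [ 0.64135072,  0.24489516, -0.72711458]]), 't': array([-0.12526544,  0.49765527,  0.50315793])}
model 0.95 [364. 247.] 625
model 0.65 [398. 300.] 841
vise 0.96 [273. 258.] 4398
vise 0.62 [397. 299.] 846
top {'fx': 452.8244127669736, 'fy': 452.8244127669736, 'cx': 285.3121640467264, 'cy': 202.91350651477956, 'R': array([[-0.00677356, -0.99992979, -0.00972311],
       [-0.99293274,  0.00787762, -0.11841672],
       [ 0.118485  ,  0.00885229, -0.99291638]]), 't': array([0.13220302, 0.62582595, 1.14421967])}
model 0.96 [367. 196.] 510
model 0.61 [406. 237.] 527
model 0.33 [321. 244.] 663
vise 0.73 [302. 240.] 3429
vise 0.61 [319. 244.] 588
knob 0.69 [300. 243.] 3183
knob 0.51 [326. 240.] 68
white_cup 0.87 [170. 235.] 661
0.0188 {'fx': 333.9880695581497, 'fy': 333.9880695581497, 'cx': 281.31237446801913, 'cy': 207.82879723129665, 'mount': array([[ 7.69894831e-04, -9.67440
[... 304 characters left out ...]
]])}
{'t': 0.5, 'q': array([ 1.11563011e+00,  1.30425236e-01,  1.48823745e+00,  3.24410470e-05,
        1.52300445e+00, -8.54043776e-02]), 'dq': array([-1.94156704e-03,  6.67869806e-04, -1.72245080e-03,  7.69464462e-04,
       -1.24900303e-06,  4.30847387e-04]), 'joint_torque': array([-1.41099910e-03, -5.59176171e+01, -4.91571593e+01,  7.65707041e-02,
        2.43314722e-02, -6.14517376e-05]), 'tool_pos': array([0.21679704, 0.55944332, 0.18599954]), 'orientation': array([-5.77510353e-01, -3.08800340e+00,  9.91532215e-05]), 'force': array([-0.10713574, -1.02976959,  0.16283839]), 'wrist_torque': array([0.02438223, 0.0297081 , 0.02273526]), 'gripper_force': 0.0, 'opening': 0.09272809486119615}
```

```bash
python3 - <<'E'
import cv2
a=cv2.imread("pics/top0.png")[140:320,130:450]
cv2.imwrite("pics/top0c.png",cv2.resize(a,None,fx=2.5,fy=2.5,interpolation=cv2.INTER_CUBIC))
a=cv2.imread("pics/scene0.png")[140:380,130:450]
cv2.imwrite("pics/scene0c.png",cv2.resize(a,None,fx=2.5,fy=2.5,interpolation=cv2.INTER_CUBIC))
E
```

```text
(no output)
```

View pics/top0c.png

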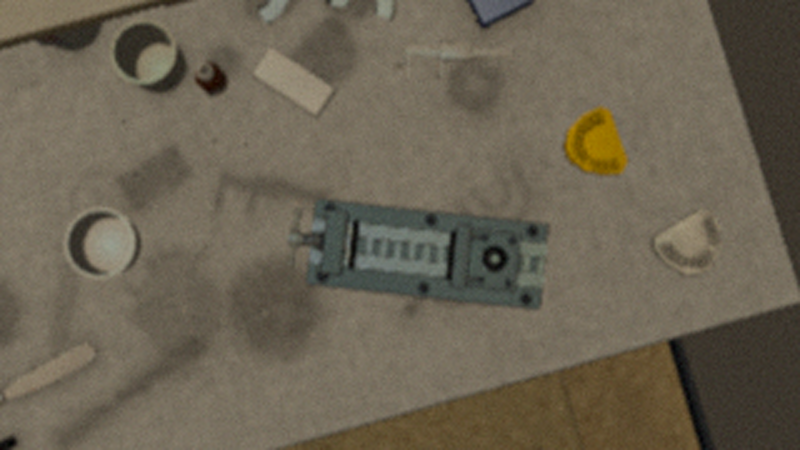

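View pics/scene0c.png

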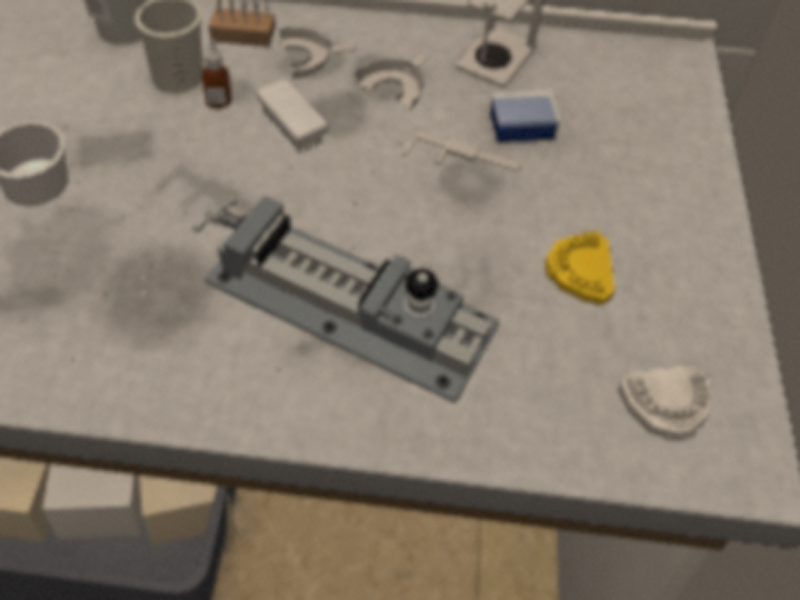

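```bash
cat > h.py <<'E'
from plant import robot
import cv2,numpy as np
from scipy.spatial.transform import Rotation as Ro
def cam(n,s=None):
    m=robot.camera_model(n)
    if n!="wrist": return m,m["R"].T,-m["R"].T@m["t"]
    T=np.eye(4);T[:3,:3]=Ro.from_rotvec(s["orientation"]).as_matrix();T[:3,3]=s["tool_pos"]
    T=T@m["mount"]; return m,T[:3,:3],T[:3,3]
def toworld(n,uv,z,s=None):
    m,R,c=cam(n,s); uv=np.atleast_2d(np.asarray(uv,float))
    d=np.c_[(uv[:,0]-m["cx"])/m["fx"],(uv[:,1]-m["cy"])/m["fy"],np.ones(len(uv))]@R.T
    return c+d*((z-c[2])/d[:,2])[:,None]
def topix(n,X,s=None):
    m,R,c=cam(n,s); p=(np.atleast_2d(X)-c)@R
    return np.c_[m["fx"]*p[:,0]/p[:,2]+m["cx"],m["fy"]*p[:,1]/p[:,2]+m["cy"]]
def move_to(pos,yaw_y):
    """pos of TCP, tool pointing down, tool y along world angle yaw_y (deg, mod 180 closest). prints shift mm & turn deg"""
    s=robot.read_state(); R=Ro.from_rotvec(s["orientation"])
    best=None
    for k in (0,180):
        a=np.radians(yaw_y+k); y=np.array([np.cos(a),np.sin(a),0]); z=np.array([0,0,-1.]); G=Ro.from_matrix(np.c_[np.cross(y,z),y,z])
        r=(R.inv()*G).as_rotvec(degrees=True); print("shift",np.round(R.inv().apply(np.array(pos)-s["tool_pos"]),4),"turn",np.round(r,2))
E
python3 - <<'E'
from h import *
s=robot.read_state(); R=Ro.from_rotvec(s["orientation"]).as_matrix(); print("tool axes",np.round(R,3))
c=lambda u,v:(130+u/2.5,140+v/2.5)
print("white",toworld("top",c(688,242),.02)); print("yellow",toworld("top",c(597,142),.02))
print("vise corners",toworld("top",[c(310,284),c(541,308),c(549,222),c(318,200)],.008))
print("knob",toworld("top",c(494,259),.08)); print("cup",toworld("top",c(103,240),.03))
E
```

```text
tool axes [[-0.932  0.361 -0.   ]
 [ 0.361  0.932 -0.   ]
 [ 0.    -0.    -1.   ]]
white [[ 0.53701118 -0.18573353  0.02      ]]
yellow [[ 0.64346608 -0.09356053  0.02      ]]
vise corners [[ 0.49607411  0.21154565  0.008     ]
 [ 0.46930181 -0.03180748  0.008     ]
 [ 0.55977372 -0.0423504   0.008     ]
 [ 0.58505475  0.20313385  0.008     ]]
knob [[0.51898463 0.02271306 0.08      ]]
cup [[0.54306404 0.42626659 0.03      ]]
```

```bash
python3 - <<'E'
from h import *
move_to([.53,.07,.22],-6)
E
```

```text
shift [-0.4689 -0.3432 -0.034 ] turn [-0.    0.   74.81]
shift [-0.4689 -0.3432 -0.034 ] turn [-0.0000e+00 -1.0000e-02 -1.0519e+02]
```

carry_out([
  [-0.05, -0.037, -0.034, 0, 0, 10],
  [-0.1, -0.073, -0.034, 0, 0, 20],
  [-0.15, -0.11, -0.034, 0, 0, 30],
  [-0.2, -0.146, -0.034, 0, 0, 40],
  [-0.25, -0.183, -0.034, 0, 0, 50],
  [-0.3, -0.22, -0.034, 0, 0, 60],
  [-0.35, -0.256, -0.034, 0, 0, 70],
  [-0.4, -0.293, -0.034, 0, 0, 74.8],
  [-0.45, -0.33, -0.034, 0, 0, 74.8],
  [-0.469, -0.343, -0.034, 0, 0, 74.8],
  [-0.469, -0.343, -0.034, 0, 0, 74.8],
  [-0.469, -0.343, -0.034, 0, 0, 74.8],
], jaw=0)

```text
t: 2.0
tool_pos: [0.5298, 0.0708, 0.22]
orientation: [-2.334, -2.102, -0.0]
force: [-0.2, 0.0, -0.2]
opening: 0.0933
gripper_force: 0.0
```

```bash
python3 - <<'E'
from h import *
s=robot.read_state(); print(s["t"],s["tool_pos"],s["q"],s["force"],s["dq"])
im=robot.read_camera("wrist"); cv2.imwrite("pics/w1.png",im[:,:,::-1])
np.save("w1.npy",np.r_[s["tool_pos"],s["orientation"]])
# predicted vise corners
a=np.radians(83.9);y=np.array([np.cos(a),np.sin(a),0]);x=np.array([np.sin(a),-np.cos(a),0]);o=np.array([.5276,.0851,0])
P=lambda p:o+p[0]*x+p[1]*y+np.array([0,0,p[2]])
pts=[P(p) for p in [(-.046,-.125,.008),(.046,-.125,.008),(.046,.125,.008),(-.046,.125,.008),(0,-.066,.081),(-.033,.086,.054),(.033,.086,.054),(-.033,-.021,.053),(.033,-.021,.053)]]
print(np.round(topix("wrist",np.array(pts),s)))
for d in robot.outline_of("wrist","knob")[:2]: print(d["conf"],d["pixel"],d["pixels"].sum())
cv2.imwrite("pics/w1b.png",cv2.resize(im[:,:,::-1],(800,600)))
E
```

```text
2.0 [0.52981595 0.07075097 0.22002429] [ 3.64892810e-02 -5.90797408e-02  1.62061939e+00  4.28148694e-04
  1.58031759e+00  1.40876020e-01] [-0.16562516  0.0467455  -0.18606363] [ 0.01847346 -0.00920661  0.00515346 -0.00059743 -0.00031556 -0.00214412]
[[245. 261.]
 [314. 261.]
 [320.  57.]
 [239.  57.]
 [279. 238.]
 [247.  90.]
 [311.  90.]
 [250. 191.]
 [309. 191.]]
0.63 [277.2, 227.5] 513
```

View pics/w1b.png

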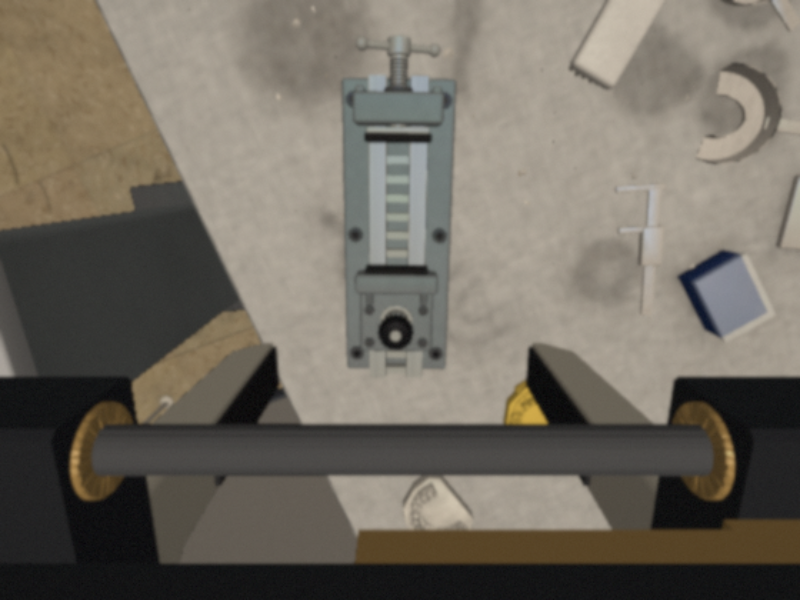

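```bash
cat > fit.py <<'E'
from h import *
from scipy.optimize import least_squares
w=np.load("w1.npy"); s={"tool_pos":w[:3],"orientation":w[3:]}
g=cv2.GaussianBlur(cv2.imread("pics/w1.png"),(0,0),1).astype(float)
# colour: vise is bluish-green vs. grey-brown table -> use B-R
f=g[:,:,0]-g[:,:,2]
def edge(line):
    d=np.abs(np.diff(line)); i=d.argmax(); 
    if 0<i<len(d)-1: i=i+0.5*(d[i-1]-d[i+1])/(d[i-1]-2*d[i]+d[i+1])
    return i+.5
L=[];Rr=[];B=[]
for r in range(70,250,12):
    L.append((232+edge(f[r,232:252]),r)); Rr.append((304+edge(f[r,304:328]),r))
for c in list(range(247,256,2))+list(range(302,310,2)): B.append((c,246+edge(f[246:270,c])))
T=[(c,48+edge(f[48:66,c])) for c in (245,248,251,307,310,313)]
print(np.round(L,1).tolist(),np.round(Rr,1).tolist(),np.round(B,1).tolist(),np.round(T,1).tolist())
W=lambda p:toworld("wrist",p,.008,s)
L,Rr,B,T=map(W,(L,Rr,B,T))
def loc(p,X):
    a=p[2]; d=X[:,:2]-p[:2]; return d@np.array([np.sin(a),-np.cos(a)]), d@np.array([np.cos(a),np.sin(a)])
fun=lambda p:np.r_[loc(p,L)[0]+.046,loc(p,Rr)[0]-.046,loc(p,B)[1]+.125,loc(p,T)[1]-.125]*1000
r=least_squares(fun,[.5276,.0851,np.radians(83.9)],loss="soft_l1")
print(r.x[:2],np.degrees(r.x[2]),np.round(r.fun,1).tolist()); np.save("vise.npy",r.x)
E
python3 fit.py; python3 - <<'E'
from h import *
w=np.load("w1.npy"); s={"tool_pos":w[:3],"orientation":w[3:]}
p=np.load("vise.npy")
for z,px in ((.081,(276.5,232)),): 
    d=toworld("wrist",px,z,s)[0]; a=p[2]; e=d[:2]-p[:2]; print(d,e@[np.sin(a),-np.cos(a)],e@[np.cos(a),np.sin(a)])
E
```

```text
[[239.5, 70.0], [239.7, 82.0], [240.0, 94.0], [240.2, 106.0], [240.3, 118.0], [240.7, 130.0], [240.7, 142.0], [241.0, 154.0], [240.7, 166.0], [241.2, 178.0], [241.5, 190.0], [241.0, 202.0], [241.7, 214.0], [241.8, 226.0], [242.4, 238.0]] [[318.0, 70.0], [317.5, 82.0], [316.7, 94.0], [316.3, 106.0], [316.0, 118.0], [315.7, 130.0], [314.7, 142.0], [314.7, 154.0], [314.5, 166.0], [314.0, 178.0], [313.7, 190.0], [312.7, 202.0], [312.5, 214.0], [312.3, 226.0], [311.0, 238.0]] [[247.0, 256.8], [249.0, 256.7], [251.0, 256.5], [253.0, 257.2], [255.0, 257.0], [302.0, 257.5], [304.0, 257.5], [306.0, 257.0], [308.0, 257.5]] [[245.0, 54.7], [248.0, 55.0], [251.0, 55.2], [307.0, 55.5], [310.0, 55.5], [313.0, 54.8]]
[0.52600274 0.08985114] 83.27360718224277 [1.0, 1.0, 1.1, 1.2, 1.1, 1.2, 1.0, 1.1, 0.5, 1.0, 1.0, 0.1, 0.7, 0.6, 1.1, -0.9, -0.9, -1.3, -1.2, -1.0, -0.9, -1.5, -0.9, -0.6, -0.6, -0.4, -1.1, -0.7, -0.3, -1.5, 0.8, 0.9, 1.2, 0.2, 0.6, 0.8, 0.8, 1.5, 0.9, -2.4, -2.7, -2.9, -2.3, -2.3, -1.5]
[0.51881675 0.02604861 0.081     ] 0.0003365504114231612 -0.06420504967067205
```

The plaster-coloured model at top-view px (405,237) fits (right of the vise, white). The one at (367,196) is yellow, so it's excluded. I'll confirm with a close wrist view.

```bash
python3 - <<'E'
from h import *
move_to([.51,-.12,.16],-157)
E
```

```text
shift [-1.923e-01  1.000e-04  6.010e-02] turn [-2.000e-02 -1.000e-02  1.511e+02]
shift [-1.923e-01  1.000e-04  6.010e-02] turn [ 1.00e-02 -2.00e-02 -2.89e+01]
```

carry_out([
  [-0.02, 0, 0, 0, 0, 10.5],
  [-0.04, 0, 0, 0, 0, 21],
  [-0.06, 0, 0.01, 0, 0, 31.5],
  [-0.08, 0, 0.02, 0, 0, 42],
  [-0.1, 0, 0.03, 0, 0, 52.5],
  [-0.12, 0, 0.04, 0, 0, 63],
  [-0.14, 0, 0.05, 0, 0, 73.5],
  [-0.16, 0, 0.06, 0, 0, 84],
  [-0.18, 0, 0.06, 0, 0, 94.5],
  [-0.192, 0, 0.06, 0, 0, 105],
  [-0.192, 0, 0.06, 0, 0, 115.5],
  [-0.192, 0, 0.06, 0, 0, 126],
])

```text
t: 3.6
tool_pos: [0.5102, -0.1198, 0.1603]
orientation: [-2.93, 1.132, -0.001]
force: [0.6, 0.0, 0.2]
opening: 0.093
gripper_force: 0.0
```

carry_out([
  [0, 0, 0, 0, 0, 10.5],
  [0, 0, 0, 0, 0, 21],
  [0, 0, 0, 0, 0, 25],
  [0, 0, 0, 0, 0, 25],
])

```text
t: 4.1
tool_pos: [0.5102, -0.1197, 0.1602]
orientation: [-2.622, 1.731, -0.0]
force: [-0.5, -0.2, -0.1]
opening: 0.0931
gripper_force: 0.0
```

```bash
python3 - <<'E'
from h import *
s=robot.read_state(); print(s["t"],s["tool_pos"],s["q"],np.round(Ro.from_rotvec(s["orientation"]).as_matrix(),3))
im=robot.read_camera("wrist"); cv2.imwrite("pics/w2.png",im[:,:,::-1]); np.save("w2.npy",np.r_[s["tool_pos"],s["orientation"]])
print(topix("wrist",[.537,-.186,.02],s))
for i,d in enumerate(robot.outline_of("wrist","model")[:3]):
    print(d["conf"],d["pixel"],d["pixels"].sum()); np.save(f"m{i}.npy",d["pixels"])
cv2.imwrite("pics/w2b.png",cv2.resize(im[:,:,::-1],(800,600)))
E
```

```text
4.1 [ 0.51022095 -0.11972855  0.16022072] [-3.28438339e-01 -6.26810188e-02  1.73284816e+00  1.24533878e-04
  1.47110817e+00  2.40928114e+00] [[ 0.393 -0.92   0.   ]
 [-0.92  -0.393  0.   ]
 [ 0.    -0.    -1.   ]]
[[281.52134135 118.61187543]]
0.75 [280.9, 115.0] 3635
0.44 [213.1, 334.5] 1652
```

View pics/w2b.png

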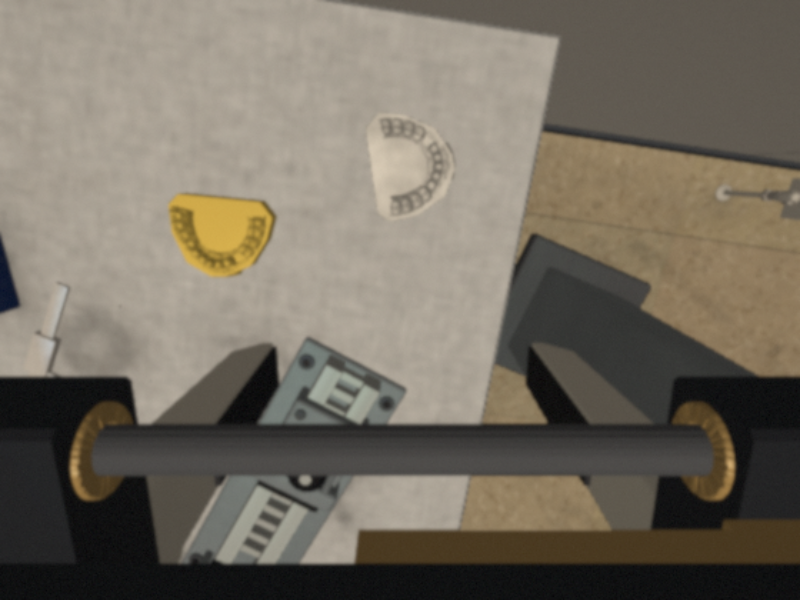

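```bash
python3 - <<'E'
from h import *
w=np.load("w2.npy"); s={"tool_pos":w[:3],"orientation":w[3:]}
m=np.load("m0.npy").astype(np.uint8); c=max(cv2.findContours(m,cv2.RETR_EXTERNAL,cv2.CHAIN_APPROX_NONE)[0],key=len)[:,0]
X=toworld("wrist",c,.014,s)[:,:2]*1000
print(cv2.minAreaRect(X.astype(np.float32)))
c0=X.mean(0)
# heel edge fit: contour points on the heel side, robust line
best=None
for a in np.arange(180,235,.5):
    r=np.radians(a); f=np.array([np.cos(r),np.sin(r)]); l=np.array([-f[1],f[0]])
    u=X@f; v=X@l
    n=(u<u.min()+1.5).sum()
    if best is None or n>best[0]: best=(n,a)
# symmetry-based: width extents at candidates
for a in np.arange(best[1]-8,best[1]+9,4):
    r=np.radians(a); f=np.array([np.cos(r),np.sin(r)]); l=np.array([-f[1],f[0]]); u=X@f; v=X@l
    ctr=f*(u.min()+u.max())/2+l*(v.min()+v.max())/2
    print(a,np.ptp(u),np.ptp(v),ctr,(u<u.min()+1.5).sum())
print(best)
E
```

```text
((532.3768310546875, -192.4546661376953), (58.76741027832031, 73.67886352539062), 31.290800094604492)
203.0 62.421360329306765 73.08008614899404 [ 532.8207565  -189.40010871] 11
207.0 60.71942769667186 73.55124831691563 [ 532.50675735 -190.85028196] 14
211.0 58.88188712331265 73.68325288528399 [ 532.36587634 -192.35281367] 59
215.0 59.82190387904245 73.83255989441506 [ 533.58268033 -192.82737381] 21
219.0 61.398769057079846 74.40857159077945 [ 534.79731021 -192.66766343] 14
(np.int64(59), np.float64(211.0))
```

The crop shows the white plaster model at (410,165) in the enlarged view, i.e. px (287,115). Its teeth are up, with the heel on the left and the front on the right. The yellow one at (222,235) is not it. Next I grasp it.

```bash
python3 - <<'E'
from h import *
move_to([.5324,-.1924,.005],211.2)
E
```

```text
shift [0.0752 0.0081 0.1552] turn [-0.01 -0.01 -8.02]
shift [0.0752 0.0081 0.1552] turn [-1.0000e-02  2.0000e-02  1.7198e+02]
```

carry_out([
  [0.038, 0.004, 0.02, 0, 0, -4],
  [0.075, 0.008, 0.05, 0, 0, -8],
  [0.0752, 0.0081, 0.09, 0, 0, -8],
  [0.0752, 0.0081, 0.125, 0, 0, -8],
  [0.0752, 0.0081, 0.145, 0, 0, -8],
  [0.0752, 0.0081, 0.155, 0, 0, -8],
  [0.0752, 0.0081, 0.155, 0, 0, -8],
])

```text
t: 5.08
tool_pos: [0.5323, -0.1931, 0.0053]
orientation: [2.735, -1.546, 0.0]
force: [0.0, 0.0, 0.0]
opening: 0.0931
gripper_force: 0.0
```

carry_out([
  [0, 0, 0, 0, 0, 0],
  [0, 0, 0, 0, 0, 0],
  [0, 0, 0, 0, 0, 0],
  [0, 0, 0, 0, 0, 0],
  [0, 0, 0, 0, 0, 0],
  [0, 0, 0, 0, 0, 0],
], jaw=150, force=15)

```text
t: 5.82
tool_pos: [0.532, -0.1932, 0.005]
orientation: [2.734, -1.547, -0.0]
force: [-0.2, -0.2, -0.2]
opening: 0.04
gripper_force: 0.0
```

```bash
python3 - <<'E'
from h import *
s=robot.read_state(); print(s["opening"],s["gripper_force"],s["force"])
im=robot.read_camera("wrist"); cv2.imwrite("pics/w3b.png",cv2.resize(im[150:,:,::-1],None,fx=1.42,fy=1.42))
E
```

```text
0.039995904728672795 0.0 [-0.21162177 -0.17847839 -0.19681573]
```

View pics/w3b.png

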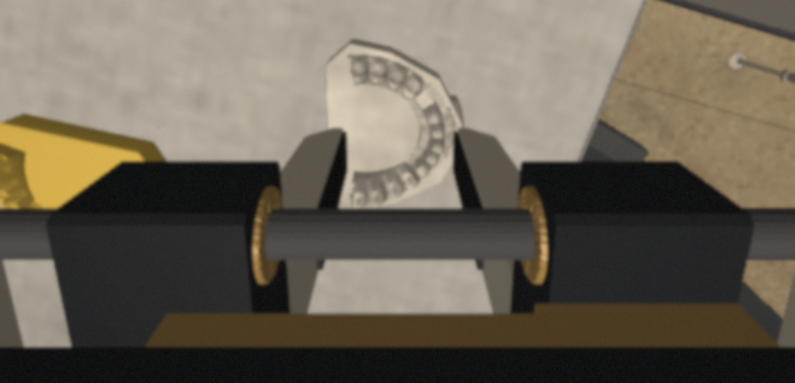

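The wrist view shows fingertips at about (345,130) and (455,135) in the crop, lying over the model's edges. The grip closed on nothing, so the tips may be higher than the TCP says. I'll check from the side with the scene camera.

```bash
python3 - <<'E'
from h import *
s=robot.read_state(); im=robot.read_camera("scene")
R=Ro.from_rotvec(s["orientation"]).as_matrix(); t=s["tool_pos"]
p=topix("scene",[t,t+R@[0,-.02,0],t+R@[0,.02,0],t+R@[0,0,-.034],t+R@[0,0,-.0188]]); print(np.round(p,1))
u,v=p[0].astype(int); x0,y0=max(0,u-90),max(0,v-80)
print(x0,y0); cv2.imwrite("pics/s3.png",cv2.resize(im[y0:y0+140,x0:x0+180,::-1],None,fx=4.2,fy=4.2,interpolation=cv2.INTER_CUBIC))
print((p-[x0,y0])*4.2)
E
```

```text
[[397.7 302. ]
 [394.2 293.5]
 [401.4 310.8]
 [402.1 293.3]
 [400.1 297.2]]
307 222
[[381.07899283 336.04576112]
 [366.05544345 300.18573746]
 [396.62331705 373.14883313]
 [399.3441013  299.29482089]
 [391.0353846  316.01266032]]
```

View pics/s3.png

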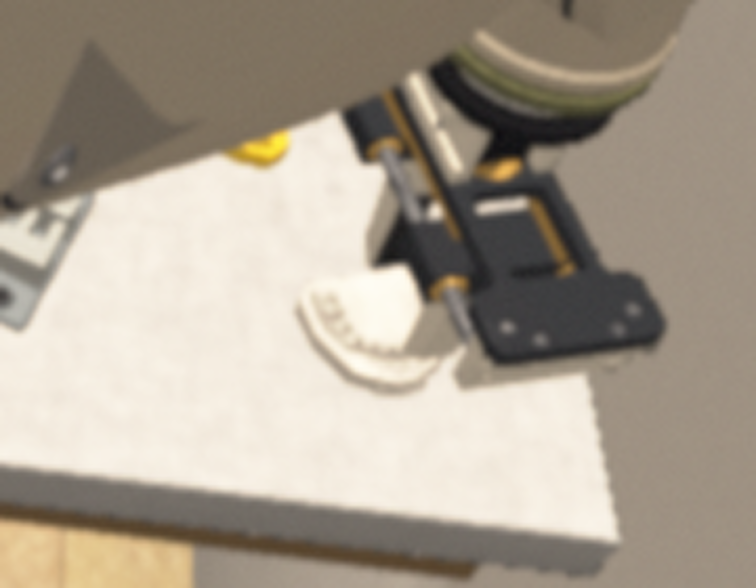

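The right finger's tip (about (418,350) in the crop) hangs above the model, so the real tips are about 34 mm short of the TCP. The wrist image gives the same offset at both openings. I'll open, then go lower while watching the force.

carry_out([
  [0, 0, 0, 0, 0, 0],
  [0, 0, 0, 0, 0, 0],
  [0, 0, 0, 0, 0, 0],
  [0, 0, 0, 0, 0, 0],
  [0, 0, 0, 0, 0, 0],
  [0, 0, 0.01, 0, 0, 0],
  [0, 0, 0.018, 0, 0, 0],
  [0, 0, 0.018, 0, 0, 0],
], jaw=0)

```text
t: 6.92
tool_pos: [0.5309, -0.1927, -0.0145]
orientation: [2.734, -1.547, -0.004]
force: [-0.1, 0.4, -0.9]
opening: 0.093
gripper_force: 0.0
```

carry_out([
  [0, 0, 0.004, 0, 0, 0],
  [0, 0, 0.009, 0, 0, 0],
  [0, 0, 0.009, 0, 0, 0],
])

```text
t: 7.3
tool_pos: [0.5317, -0.193, -0.0225]
orientation: [2.734, -1.547, -0.001]
force: [0.1, -0.4, 0.3]
opening: 0.0931
gripper_force: 0.0
```

```bash
python3 - <<'E'
from h import *
s=robot.read_state(); print(s["t"],s["tool_pos"],s["force"])
im=robot.read_camera("wrist"); cv2.imwrite("pics/w4.png",im[:,:,::-1])
cv2.imwrite("pics/w4b.png",cv2.resize(im[150:,:,::-1],None,fx=1.42,fy=1.42))
E
```

```text
7.3 [ 0.53167988 -0.19303299 -0.02250789] [ 0.12988514 -0.40270496  0.30362566]
```

View pics/w4b.png

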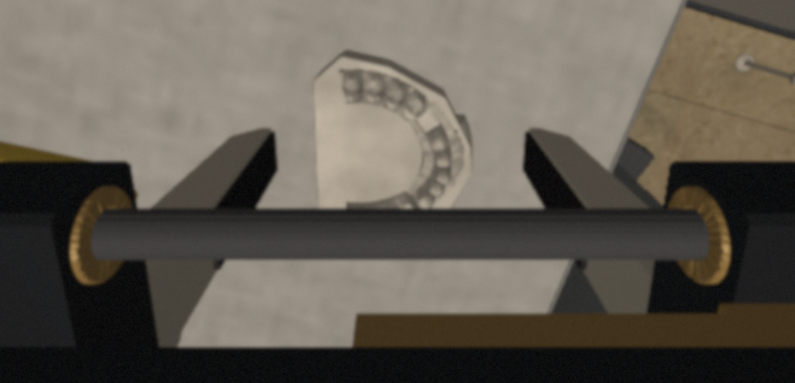

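carry_out([
  [0, 0, 0.002, 0, 0, 0],
  [0, 0, 0.002, 0, 0, 0],
  [0, 0, 0.002, 0, 0, 0],
  [0, 0, 0.002, 0, 0, 0],
  [0, 0, 0.002, 0, 0, 0],
  [0, 0, 0.002, 0, 0, 0],
], jaw=140, force=15)

```text
t: 8.1
tool_pos: [0.5322, -0.1932, -0.0239]
orientation: [-2.734, 1.547, -0.0]
force: [-0.0, -0.5, 0.3]
opening: 0.0572
gripper_force: 14.9
```

carry_out([
  [0, 0, -0.01, 0, 0, 0],
  [0, 0, -0.035, 0, 0, 0],
  [0, 0, -0.07, 0, 0, 0],
  [0, 0, -0.105, 0, 0, 0],
  [0, 0, -0.13, 0, 0, 0],
  [0, 0, -0.135, 0, 0, 0],
  [0, 0, -0.135, 0, 0, 0],
])

```text
t: 8.98
tool_pos: [0.532, -0.1932, 0.1108]
orientation: [2.734, -1.547, -0.0]
force: [-0.4, 0.6, -1.5]
opening: 0.057
gripper_force: 14.9
```

```bash
python3 - <<'E'
from h import *
s=robot.read_state(); print(s["t"],s["tool_pos"],s["opening"],s["gripper_force"],s["force"])
move_to([.5301,.1246,.111],-6.73)
E
```

```text
8.975 [ 0.53195263 -0.19316004  0.11082085] 0.05704587498762115 14.909823714042432 [-0.41185061  0.624013   -1.48856134]
shift [-2.733e-01 -1.621e-01 -2.000e-04] turn [   0.      0.   -142.26]
shift [-2.733e-01 -1.621e-01 -2.000e-04] turn [ 0.   -0.   37.74]
```

carry_out([
  [-0.02, -0.012, 0, 0, 0, -10.2],
  [-0.04, -0.024, 0, 0, 0, -20.4],
  [-0.06, -0.036, 0, 0, 0, -30.6],
  [-0.08, -0.048, 0, 0, 0, -40.8],
  [-0.1, -0.06, 0, 0, 0, -51],
  [-0.12, -0.072, 0, 0, 0, -61.2],
  [-0.14, -0.084, 0, 0, 0, -71.4],
  [-0.16, -0.096, 0, 0, 0, -81.6],
  [-0.18, -0.108, 0, 0, 0, -91.8],
  [-0.2, -0.12, 0, 0, 0, -102],
  [-0.22, -0.132, 0, 0, 0, -112],
  [-0.24, -0.143, 0, 0, 0, -122],
])

```text
t: 10.48
tool_pos: [0.5296, 0.0868, 0.109]
orientation: [-2.672, -1.649, 0.004]
force: [-1.3, 0.5, -1.6]
opening: 0.0574
gripper_force: 14.9
```

```bash
python3 - <<'E'
from h import *
s=robot.read_state(); print(s["t"],s["tool_pos"],s["opening"],s["gripper_force"])
move_to([.5301,.1246,.111],-6.73)
E
```

```text
10.475 [0.52962161 0.08682405 0.10895123] 0.0573743973774211 14.905601422406107
shift [ 0.034  -0.0165 -0.0021] turn [ -0.17   0.07 -19.93]
shift [ 0.034  -0.0165 -0.0021] turn [9.0000e-02 2.4000e-01 1.6007e+02]
```

carry_out([
  [0.016, -0.008, 0, 0, 0, -10],
  [0.033, -0.0165, 0, 0, 0, -20.2],
  [0.033, -0.0165, 0, 0, 0, -20.2],
  [0.033, -0.0165, 0, 0, 0, -20.2],
  [0.033, -0.0165, 0, 0, 0, -20.2],
])

```text
t: 11.1
tool_pos: [0.5311, 0.1223, 0.1106]
orientation: [-2.352, -2.082, 0.001]
force: [1.0, 0.2, -1.1]
opening: 0.0573
gripper_force: 14.9
```

```bash
python3 - <<'E'
from h import *
s=robot.read_state(); print(s["t"],s["tool_pos"],s["opening"],s["gripper_force"])
move_to([.5301,.1246,.050],-6.73)
im=robot.read_camera("wrist"); cv2.imwrite("pics/w5.png",im[:,:,::-1]); np.save("w5.npy",np.r_[s["tool_pos"],s["orientation"]])
cv2.imwrite("pics/w5b.png",cv2.resize(im[:,:,::-1],(800,600)))
p=np.load("vise.npy");a=p[2];y=np.array([np.cos(a),np.sin(a),0]);x=np.array([np.sin(a),-np.cos(a),0]);o=np.r_[p[:2],0]+.001*y
P=lambda u,v,z:o+u*x+v*y+np.array([0,0,z])
k=800/560
for n,q in dict(fjL=(-.033,.086,.054),fjR=(.033,.086,.054),fjLb=(-.033,.108,.054),padL=(-.03,.074,.03),b1=(-.046,.125,.008),b2=(.046,.125,.008)).items(): print(n,np.round(topix("wrist",P(*q),s)*k))
R=Ro.from_rotvec(s["orientation"]).as_matrix();t=s["tool_pos"]
for q in [(.037,-.03,-.024),(.037,-.03,-.004),(.0,-.03,-.024)]: print(q,topix("wrist",t+R@np.array(q),s)*k)
E
```

```text
11.1 [0.53107206 0.12226972 0.11062327] 0.05726373587415512 14.910315341885507
shift [ 0.0022 -0.0012  0.0606] turn [-0.03  0.02 -0.23]
shift [ 0.0022 -0.0012  0.0606] turn [3.0000e-02 5.0000e-02 1.7977e+02]
fjL [[339. 202.]]
fjR [[464. 202.]]
fjLb [[337. 159.]]
padL [[350. 221.]]
b1 [[324. 131.]]
b2 [[478. 131.]]
(0.037, -0.03, -0.024) [[324.06000814 262.66819632]]
(0.037, -0.03, -0.004) [[331.73903582 253.70384196]]
(0.0, -0.03, -0.024) [[327.90411397 355.70087878]]
```

View pics/w5b.png

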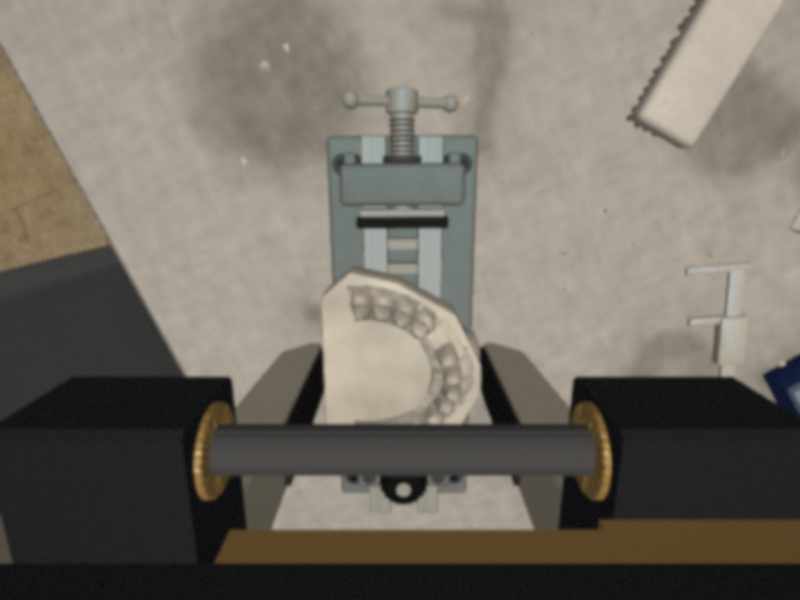

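```bash
python3 - <<'E'
from h import *
w=np.load("w5.npy"); s={"tool_pos":w[:3],"orientation":w[3:]}
p=np.load("vise.npy");a=p[2]
def L(u,v,z):
    d=toworld("wrist",(u*.7,v*.7),z,s)[0][:2]-p[:2]; return np.round([1000*(d@[np.sin(a),-np.cos(a)]),1000*(d@[np.cos(a),np.sin(a)])],1)
print("jaw front (y86,z54)",L(340,204,.054),L(464,204,.054),"back 108",L(340,164,.054),L(465,164,.054))
print("base end 125",L(329,136,.008),L(477,136,.008))
print("pad",L(403,227,.054),L(403,215,.054))
print("model far edge bottom",L(352,268,.135),"heel",L(323,320,.163),L(323,320,.135),"front",L(480,375,.135))
t=s["tool_pos"][:2]-p[:2]; print("tcp",t@[np.sin(a),-np.cos(a)],t@[np.cos(a),np.sin(a)])
for d in robot.outline_of("wrist","fixed_pad")[:2]: print(d["conf"],d["pixel"])
E
```

```text
jaw front (y86,z54) [-32.3  86.1] [33.  85.9] back 108 [-31.6 106.4] [ 32.9 106.2]
base end 125 [-43.4 123.3] [ 45.5 123. ]
pad [ 0.9 74. ] [ 0.9 80.3]
model far edge bottom [-18.2  67.9] heel [-25.   56.5] [-29.9  47.7] front [31.1 24.7]
tcp 0.001237292170836914 0.032789194080817145
0.56 [282.4, 148.8]
```

```bash
python3 - <<'E'
from h import *
move_to([.5310,.1251,.012],-6.73); print(robot.read_state()["tool_pos"])
E
```

```text
shift [ 0.0027 -0.0005  0.0989] turn [-0.01  0.01 -0.18]
shift [ 0.0027 -0.0005  0.0989] turn [2.0000e-02 2.0000e-02 1.7982e+02]
[0.53123227 0.12240287 0.11090992]
```

carry_out([
  [0.0027, -0.0005, 0.03, 0, 0, -0.2],
  [0.0027, -0.0005, 0.06, 0, 0, -0.2],
  [0.0027, -0.0005, 0.085, 0, 0, -0.2],
  [0.0027, -0.0005, 0.099, 0, 0, -0.2],
  [0.0027, -0.0005, 0.099, 0, 0, -0.2],
  [0.0027, -0.0005, 0.099, 0, 0, -0.2],
])

```text
t: 11.95
tool_pos: [0.5321, 0.1258, 0.0133]
orientation: [2.345, 2.089, 0.002]
force: [0.6, -0.5, -1.7]
opening: 0.0573
gripper_force: 14.9
```

```bash
python3 - <<'E'
from h import *
s=robot.read_state(); print(s["t"],s["force"],s["opening"]); move_to([.5310,.1251,.006],-6.73); print(s["tool_pos"])
E
```

```text
11.95 [ 0.59238781 -0.51606975 -1.66977539] 0.05731153780810768
shift [-0.0009 -0.001   0.0073] turn [ 0.1  -0.03  0.12]
shift [-0.0009 -0.001   0.0073] turn [ 4.0000e-02  1.5000e-01 -1.7988e+02]
[0.53207401 0.12583925 0.01325596]
```

carry_out([
  [-0.0004, -0.0006, 0.003, 0, 0, 0],
  [-0.0004, -0.0006, 0.0055, 0, 0, 0],
  [-0.0004, -0.0006, 0.0065, 0, 0, 0],
  [-0.0004, -0.0006, 0.0065, 0, 0, 0],
  [-0.0004, -0.0006, 0.0065, 0, 0, 0],
])

```text
t: 12.58
tool_pos: [0.5306, 0.1255, 0.0061]
orientation: [2.345, 2.09, 0.0]
force: [-1.7, -0.6, 5.1]
opening: 0.0572
gripper_force: 15.1
```

carry_out([
  [0, 0, -0.001, 0, 0, 0],
  [0, 0, -0.001, 0, 0, 0],
  [0, 0, -0.001, 0, 0, 0],
  [0, 0, -0.001, 0, 0, 0],
  [0, 0, -0.02, 0, 0, 0],
  [0, 0, -0.05, 0, 0, 0],
  [0, 0, -0.085, 0, 0, 0],
  [0, 0, -0.12, 0, 0, 0],
  [0, 0, -0.12, 0, 0, 0],
  [0, 0, -0.12, 0, 0, 0],
], jaw=0)

```text
t: 13.82
tool_pos: [0.5305, 0.1255, 0.126]
orientation: [2.345, 2.09, 0.001]
force: [-0.0, 0.4, -0.2]
opening: 0.0927
gripper_force: 0.0
```

```bash
python3 - <<'E'
from h import *
s=robot.read_state(); print(s["t"],s["tool_pos"],s["opening"],s["force"])
im=robot.read_camera("wrist"); cv2.imwrite("pics/w6.png",im[:,:,::-1]); np.save("w6.npy",np.r_[s["tool_pos"],s["orientation"]])
cv2.imwrite("pics/w6b.png",cv2.resize(im[40:340,180:400,::-1],None,fx=2,fy=2,interpolation=cv2.INTER_CUBIC))
E
```

```text
13.825 [0.53047901 0.12545536 0.125967  ] 0.0926690260660794 [-0.01822205  0.35013605 -0.20417336]
```

View pics/w6b.png

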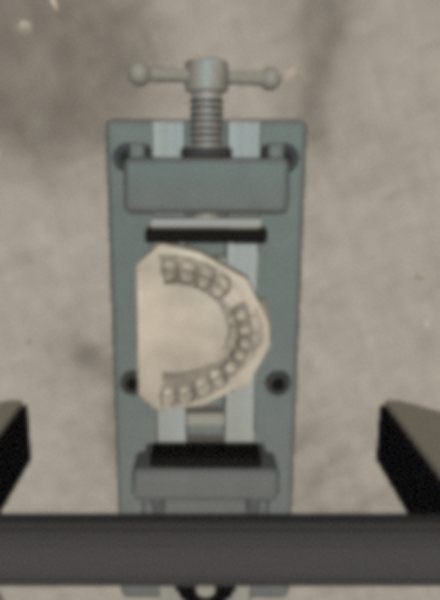

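```bash
python3 - <<'E'
from h import *
w=np.load("w6.npy"); s={"tool_pos":w[:3],"orientation":w[3:]}
p=np.load("vise.npy");a=p[2]
def L(u,v,z):
    d=toworld("wrist",(180+u/2,40+v/2),z,s)[0][:2]-p[:2]; return np.round([1000*(d@[np.sin(a),-np.cos(a)]),1000*(d@[np.cos(a),np.sin(a)])],1)
for z in (.03,.042): print("model top",L(163,244,z),"bot",L(160,409,z),"heel",L(137,330,z),L(137,270,z),L(137,385,z),"front",L(271,330,z))
print("fixed jaw",L(127,212,.054),L(290,212,.054),"fix pad face",L(206,242,.054),"slide pad",L(206,444,.054),"jaw",L(134,470,.053),L(279,470,.053))
print("base",L(116,300,.008),L(299,300,.008))
E
```

```text
model top [-18.3  69.9] bot [-20.7  -7.5] heel [-30.6  30.8] [-30.   58.3] [-31.2   4.4] front [30.4 31. ]
model top [-17.6  71.4] bot [-19.9  -2.9] heel [-29.4  33.8] [-28.9  60.2] [-30.    8.5] front [29.1 34. ]
fixed jaw [-31.2  85.5] [34.  85.8] fix pad face [ 0.5 73.7] slide pad [  0.9 -14.6] jaw [-31.1 -27.6] [ 33.4 -27.4]
base [-42.7  40.1] [45.8 40.4]
```

The model sits centred, heel towards −x, with about 3–4 mm to the fixed pad (crop: model rows 244–409, fixed pad 242, sliding pad 444). Now the knob.

```bash
python3 - <<'E'
from h import *
move_to([.5192,.0250,.018],-6.73)
E
```

```text
shift [-0.1009  0.001   0.1071] turn [-0.05  0.01  0.15]
shift [-0.1009  0.001   0.1071] turn [-2.0000e-02 -8.0000e-02 -1.7985e+02]
```

carry_out([
  [-0.04, 0.0005, 0, 0, 0, 0],
  [-0.08, 0.001, 0, 0, 0, 0],
  [-0.101, 0.001, 0.01, 0, 0, 0],
  [-0.101, 0.001, 0.04, 0, 0, 0],
  [-0.101, 0.001, 0.065, 0, 0, 0],
  [-0.101, 0.001, 0.085, 0, 0, 0],
  [-0.101, 0.001, 0.1, 0, 0, 0],
  [-0.101, 0.001, 0.107, 0, 0, 0],
  [-0.101, 0.001, 0.107, 0, 0, 0],
  [-0.101, 0.001, 0.107, 0, 0, 0],
], jaw=100)

```text
t: 15.12
tool_pos: [0.5206, 0.025, 0.0194]
orientation: [2.345, 2.09, 0.001]
force: [0.2, 1.3, 0.7]
opening: 0.0564
gripper_force: 0.0
```

```bash
python3 - <<'E'
from h import *
s=robot.read_state(); print(s["t"],s["tool_pos"],s["opening"],s["force"])
move_to([.5192,.0250,.018],-6.73)
im=robot.read_camera("wrist"); cv2.imwrite("pics/w7.png",im[:,:,::-1]); np.save("w7.npy",np.r_[s["tool_pos"],s["orientation"]])
cv2.imwrite("pics/w7b.png",cv2.resize(im[100:400,140:420,::-1],None,fx=2,fy=2,interpolation=cv2.INTER_CUBIC))
E
```

```text
15.125 [0.52055302 0.02500893 0.01936695] 0.05635152930605857 [0.15494691 1.3089763  0.66397918]
shift [-0.0002 -0.0013  0.0014] turn [ 0.07 -0.    0.15]
shift [-0.0002 -0.0013  0.0014] turn [ 0.0000e+00  1.2000e-01 -1.7985e+02]
```

View pics/w7b.png

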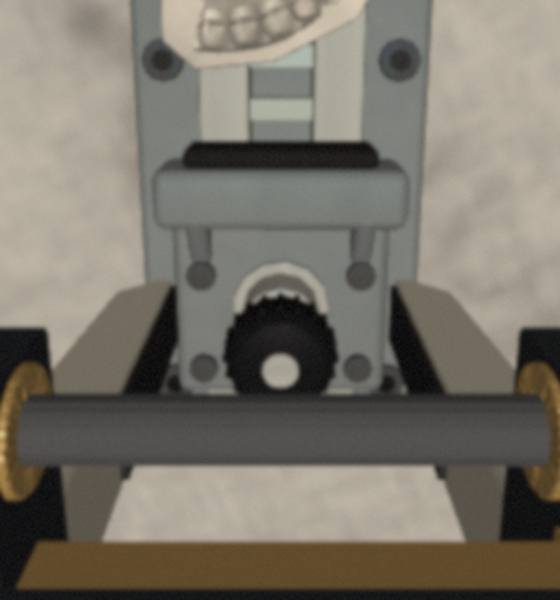

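The knob (crop (281,345), top dot (281,371)) is centred between the fingers. I'll grip it.

carry_out([
  [0, 0, 0, 0, 0, 0],
  [0, 0, 0, 0, 0, 0],
  [0, 0, 0, 0, 0, 0],
  [0, 0, 0, 0, 0, 0],
  [0, 0, 0, 0, 0, 0],
  [0, 0, 0, 0, 0, 0],
], jaw=200, force=45)

```text
t: 15.92
tool_pos: [0.5198, 0.025, 0.0185]
orientation: [-2.345, -2.09, 0.0]
force: [-1.3, -0.1, 0.2]
opening: 0.0252
gripper_force: 45.0
```

carry_out([
  [0, 0, -0.003, 0, 0, 0],
  [0, 0, -0.006, 0, 0, 0],
  [0, 0, -0.009, 0, 0, 0],
  [0, 0, -0.0105, 0, 0, 0],
  [0, 0, -0.0105, 0, 0, 0],
  [0, 0, -0.0105, 0, 0, 0],
])

```text
t: 16.68
tool_pos: [0.5198, 0.0251, 0.0288]
orientation: [-2.345, -2.09, 0.0]
force: [3.9, 0.8, -8.8]
opening: 0.0253
gripper_force: 45.0
```

carry_out([
  [0.003, 0, -0.0003, 0, 0, 0],
  [0.006, 0, -0.0003, 0, 0, 0],
  [0.009, 0, -0.0003, 0, 0, 0],
  [0.012, 0, -0.0003, 0, 0, 0],
  [0.0145, 0, -0.0003, 0, 0, 0],
  [0.015, 0, -0.0003, 0, 0, 0],
  [0.015, 0, -0.0003, 0, 0, 0],
])

```text
t: 17.55
tool_pos: [0.5215, 0.0402, 0.0293]
orientation: [-2.345, -2.09, -0.0]
force: [3.1, -1.9, -8.9]
opening: 0.0253
gripper_force: 45.0
```

```bash
python3 - <<'E'
from h import *
s=robot.read_state(); d=s["tool_pos"]-np.array([.5198,.0251,.0288]); a=np.load("vise.npy")[2]
print(s["t"],s["force"],d,d[:2]@[np.cos(a),np.sin(a)],d[:2]@[np.sin(a),-np.cos(a)],s["opening"],s["gripper_force"])
im=robot.read_camera("wrist"); cv2.imwrite("pics/w8.png",im[:,:,::-1])
a=cv2.imread("pics/w7.png")[100:400,140:420]; b=im[100:400,140:420,::-1]
cv2.imwrite("pics/w8b.png",cv2.resize(b,None,fx=2,fy=2,interpolation=cv2.INTER_CUBIC))
E
```

```text
17.55 [ 3.06284608 -1.87028961 -8.89223597] [0.00174001 0.01506572 0.00052785] 0.015165820295519963 -3.658552181181275e-05 0.025281607013828228 44.997628927230835
```

View pics/w8b.png

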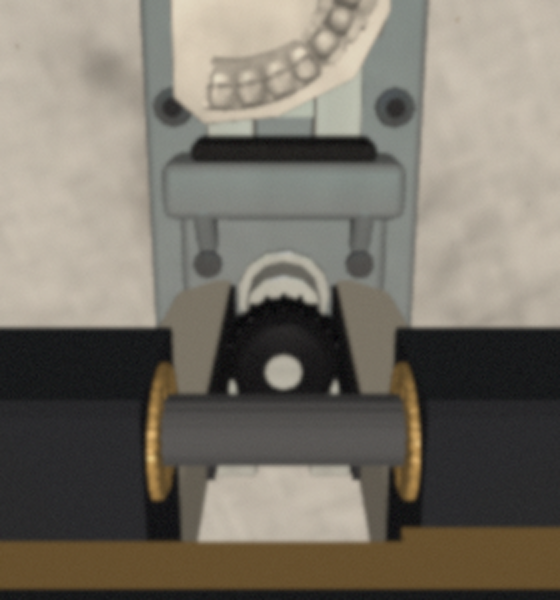

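carry_out([
  [0, 0, 0.003, 0, 0, 0],
  [0, 0, 0.006, 0, 0, 0],
  [0, 0, 0.009, 0, 0, 0],
  [0, 0, 0.012, 0, 0, 0],
  [0, 0, 0.0135, 0, 0, 0],
  [0, 0, 0.0135, 0, 0, 0],
  [0, 0, 0.0135, 0, 0, 0],
])

```text
t: 18.48
tool_pos: [0.5216, 0.0401, 0.0161]
orientation: [-2.345, -2.09, -0.0]
force: [-1.9, 0.6, 3.4]
opening: 0.025
gripper_force: 45.0
```

carry_out([
  [0, 0, 0.0005, 0, 0, 0],
  [0, 0, 0.001, 0, 0, 0],
  [0, 0, 0.0015, 0, 0, 0],
  [0, 0, 0.0015, 0, 0, 0],
  [0, 0, 0.0015, 0, 0, 0],
])

```text
t: 19.1
tool_pos: [0.5217, 0.04, 0.0155]
orientation: [-2.345, -2.09, -0.0]
force: [-7.8, 1.5, 12.8]
opening: 0.0253
gripper_force: 45.0
```

carry_out([
  [0, 0, 0.0005, 0, 0, 0],
  [0, 0, 0.0005, 0, 0, 0],
  [0, 0, 0.0005, 0, 0, 0],
  [0, 0, 0.0005, 0, 0, 0],
])

```text
t: 19.6
tool_pos: [0.5217, 0.04, 0.0155]
orientation: [2.345, 2.09, 0.0]
force: [-9.2, 1.5, 17.0]
opening: 0.0254
gripper_force: 45.0
```

```bash
python3 - <<'E'
from h import *
s=robot.read_state(); print(s["t"],s["tool_pos"],s["force"],s["opening"],s["gripper_force"])
im=robot.read_camera("wrist"); cv2.imwrite("pics/w9.png",im[:,:,::-1])
cv2.imwrite("pics/w9b.png",cv2.resize(im[0:300,140:420,::-1],None,fx=2,fy=2,interpolation=cv2.INTER_CUBIC))
E
```

```text
19.6 [0.52174027 0.04004309 0.01548142] [-9.19744412  1.53261397 16.96712468] 0.025362863331010264 45.00479757785797
```

View pics/w9b.png

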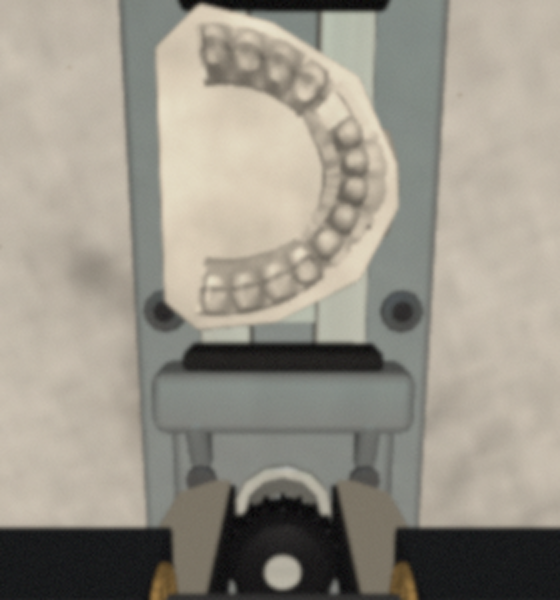

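The knob is on its seat: z stayed at 15.5 mm while the push rose to 17 N. The model (crop (275,165)) stands free between both pads. Handing in.

```bash
python3 -c "
from plant import robot
print(robot.close_job())"
```

```text
the job is handed in; nothing more can be done
None
```

The white model is on the vise bed between the jaws (about 1 mm off centre across it), the jaw is one slot closer, and the knob is held on its seat with about 17 N; the job is handed in and I have no verdict back.

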